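Wedge a cut-glass dish tight in its cradle and blow it off

ROBOT

A 6-joint arm with a two-finger parallel gripper is mounted at the origin on the work surface. World frame = base frame: x ahead of the robot, y to its left, z up, the work surface at z = 0. Lengths are in m, angles in rad, forces in N, time in s.
With the tool pointing down it reaches from about 0.25 to 0.725 m from the base axis. Payload 4 kg.
Tool frame: the origin (TCP) lies at the very end of the fingers, on their centre line; the grasp point (between the pads) lies ctrl.grasp_offset behind it (ctrl.grasp_offset is the distance from the TCP to the grasp point, in m); z points along the fingers, y is the direction in which the jaws open and shut (so a half turn about z gives the same grasp; the last joint's range is limited). The gripper opens to 85 mm and grips with 20 to 120 N. Pads are 22 mm wide; open, the fingers measure 114 mm over their backs; the gripper's body (76 mm by 85 mm) begins 54 mm behind the grasp point. The pads swing forward as they close: fully open they stand 13 mm farther back than shut.
Start: joints at [1.347, 0.241, 0.005, 1.335, 0, 1.571], TCP at [0.111, 0.488, 0.231] pointing down, gripper open.
Joint ranges: [-2.72, 2.72], [-1.05, 1.87], [-1.09, 1.28], [-1.99, 2.15], [-1.42, 1.44], [-3.14, 3.14]. Speed limits (rad/s): [2.79, 2.79, 3.14, 3.14, 3.14, 3.14].

INTERFACE

Orientations are given as a rotation vector (axis times angle).
In Python, from cell import ctrl gives the robot as it stands.
- The arm moves only by the tool drive_tool, never from a script. Its argument "deltas" is a list of rows, each a list of 3 entries, a list of its own where there are three numbers: the shift along the tool's x, y, z in mm, then the turn, a rotation vector about the tool's x, y, z in degrees, then the gripper's target within -1 to 1 (fully open at 1, half-way at 0, shut at -1). A call has 1 to 10 rows; each row is the pose to reach, as a shift and turn from the pose commanded when the call began, along the tool's axes at that moment; what a row does not reach only later rows make up. A row lasts 1/8 s, in which the tool goes at most 62.5 mm and 10.7 degrees, less where a joint would pass 70% of its speed; a pose out of reach is approached as far as the arm can. A call with a gripper value outside its range is refused whole. The fingers move at their own pace and stop on an object; the grip force is fixed at half the most. Time passes only in rows, so rows that repeat a pose let the fingers close. It gives the time, the measured TCP pose, the force and the opening at its end, in the units of the state.
- ctrl.sense(): the state, without advancing time (a new reading comes with each control period).
- ctrl.camera(name): name is "scene" or "top"; returns a dict with "img" (420x560x3 uint8, red, green, blue), "vertical_fov" (degrees; the focal length in pixels is half the picture's height over the tangent of half this angle, whatever the lens; pixels are square), "cx", "cy" (the principal point, pixels), "k1" (the pictures are not rectified: a ray, as slopes to the right and down, at radius r is drawn at 1 + k1 r^2 times it, then the intrinsics apply), "rvec" (rotation vector, rad) and "tvec" (3), from world to camera coordinates, as OpenCV has them. Camera axes: x right, y down, z forward; pixel columns grow to the right and rows downward; lengths in m; the calibration is good to about 2 mm. A picture is of the moment at which its call begins. There is no depth.
- ctrl.sign_off(): hands the job in, once; it reports no verdict.
The state is a dict: "time": time; "joints": joint angles; "qd": joint speeds; "effort": joint torques, N m; "eef_pos": TCP position; "tcp_rot": TCP orientation; "ft_force": force on the tool from outside, world axes, zero at the start; "torque": the same for the moment, N m; "gripper_width": finger opening in m.
Only numpy, scipy, OpenCV 4.12 (cv2) and the standard library are available. Lean on these libraries where they do the work, as an engineer would, in place of code of your own. Each camera call takes 0.05 s, during which the arm holds its last target. There are 200 camera calls.

TASK

The cut-glass dish sits loose in its wooden cradle: pick up the mallet and tap the wooden wedge in with it, on its wide end, until it stops advancing and the dish is tight against the far fence, keeping your fingers off the cradle and wedge. Lay the mallet flat on the bench, clear of the cradle, and only then squeeze the trigger of the fixed air gun fully home, hold it for about a second to blow the dish off, and let it spring right back. Do not knock over the tumbler or the jar.

Things in the scene. Friction and masses are not known exactly. Their poses are not given: they have to be found in the camera images.
- cradle: plywood board 200 x 240 x 20 mm fixed on the bench, with wooden fences 35 mm high on it. Origin: centre of the board's underside, on the bench. Its +x points to the far fence (inner face at x = +75 mm); the wedge lies along the -x side of the dish against a slanted near fence and sticks out beyond the board's +y end (board ends at y = +120 mm). A 20 mm high end stop has its face at y = -50 mm. Top of the fences 55 mm above the bench
- wedge_butt (a point): centre of the wide end face (47 mm wide, 32 mm high, centre 38 mm above the bench) of the light wooden wedge, 190 mm long, narrow end towards the cradle's -y. This frame's +y points straight out of the end face; the wedge is driven along this frame's -y, a slope of 1 in 6 to the cradle's y. When tight, the end still stands out about 24 mm beyond the board's end
- wedge (a joint): how far the wedge has been driven in, m: starts at 0 to 0.006, touches the dish on the way and is tight at about 0.030 to 0.032; it resists with about 2 N, up to about 8 N once it pushes the dish, and stays where it is left
- dish: loose square cut-glass dish, clear, 100 x 100 x 45 mm, standing on the cradle board. Origin: centre of its underside, 20 mm above the bench. When tight its origin is at x = +25 mm in the cradle's frame; it starts 1 to 3 mm short of that
- mallet: mallet lying on the bench: black block head 44 x 60 x 44 mm with white faces, 80 mm long in all along its own y (striking faces at y = +40 and -40 mm), wooden handle 22 mm wide (y) and 24 mm high running to its own -x, from 22 to 186 mm from the head's centre. Origin: centre of the head's underside, z up; handle axis 22 mm above. About 0.32 kg, heavy in the head
- mallet_grip (a point): place to grasp the mallet: on the handle's axis, 45 mm from the head's centre, 22 mm above the bench, axes as the mallet's (pinch along y)
- gun: air gun lying on its side on a fixed stand; its grip lies level and points along its own -x towards the robot, nozzle along its own +y towards the dish. Origin: centre of the stand under the barrel, on the bench, z up. Top of the gun 120 mm above the bench; nothing above it; the base plate is 12 mm thick. Grip: black, 24 mm wide (y from -14 to +10 mm), 28 mm high, its axis 105 mm above the bench, from x = -10 to -122 mm
- gun_grip (a point): centre of the black grip beside the trigger pad, 105 mm above the bench; axes as the gun's. The back of the grip is 12 mm away towards -y, the trigger on the +y side
- trigger_pad (a point): outer face of the steel trigger lever, 60 mm from its hinge, 105 mm above the bench; lever 92 mm long, 8 mm thick, 22 mm high. At rest it stands 49 mm (outside to outside) from the back of the grip, squeezed home 34 mm; it moves towards the gun's -y
- trigger (a joint): trigger angle, rad: 0 released, 0.25 squeezed home against its stop; the hinge is upright, the spring pushes back with about 8 N at the pad when home and returns it fully
- tumbler: clear glass tumbler, 76 mm wide, 85 mm tall, standing behind the cradle; origin: centre of its underside
- paste_jar: green glass jar with a white lid, 72 mm wide, 85 mm tall, standing at the left; origin: centre of its underside
There are look-alikes about, which are no part of the job. Leave any purple or red look-alike of the dish alone.

How it is judged:
On the way, in this order (a step that is already met when the one before it is completed fails the run):
1. the mallet bears on the wedge with the wedge driven home (within about 2 mm of tight) (value of joint wedge above 0.0285 m and contact force between mallet and cradle above 1 N).
2. the mallet lies flat on the bench, let go, at rest and clear of the cradle (height (world z) of mallet below 0.05 m and angle between mallet's own x axis and vertical between 1.35 and 1.79 rad and linear speed of mallet below 0.02 m/s and contact force between mallet and the fingers below 0.1 N and contact force between mallet and cradle below 0.1 N), for 0.2 s.
3. the trigger is squeezed home (over 0.225 rad) and held there at least half a second (value of joint trigger above 0.225 rad), for 0.5 s.
At the end, for the whole second after the job is handed in: the wedge is still driven home (joint over 28.5 mm) with the dish upright against the far fence (its origin 24.2 to 28 mm from the cradle's centre), the trigger has sprung back (under 0.03 rad), and the mallet lies flat on the bench, at rest and clear of the cradle (value of joint trigger below 0.03 rad and value of joint wedge above 0.0285 m and x of dish in the frame of cradle between 0.0242 and 0.028 m and angle between dish's own z axis and vertical below 0.08 rad and height (world z) of mallet below 0.05 m and angle between mallet's own x axis and vertical between 1.35 and 1.79 rad and linear speed of mallet below 0.02 m/s and contact force between mallet and cradle below 0.1 N); the robot touches nothing.
It fails at once if the fingers or arm push on the cradle or wedge (over 2 N) (contact force between any of the fingers, the arm and cradle above 2 N).
It fails at once if the trigger is squeezed past half before the wedge is home (value of joint trigger above 0.125 rad and value of joint wedge below 0.028 m).
It fails at once if the tumbler or the jar is knocked over (angle between any of tumbler, paste_jar's own z axis and vertical above 0.6 rad).
It also fails if it takes over 70 s, if anything falls off the work surface, if the arm or the gripper's body presses on something with over 40 N, if the wrist force passes 120 N, or if a joint passes its speed limit or range.

## Working session

There is one attempt and no reset: what is moved stays moved. The work goes in short steps, Python scripts to look and compute and a tool call to move; the robot and the scene stay as the last step left them, time stands still between calls to the robot, and variables do not carry over. Pictures are saved under pics/ and viewed, about 8 in all and at most 12, crops included, and the job is handed in when it is done.

Besides the shell and the picture viewer there is one more tool, called after "Request:" by a JSON object that holds its "method" and its "body", one argument or row to a line. drive_tool: Moves the arm, as the interface text tells. Its arguments: {"type":"object","properties":{"deltas":{"type":"array"}},"required":["deltas"]}

```bash
mkdir -p pics
cat > h.py <<'E'
import numpy as np, cv2
from cell import ctrl
from scipy.spatial.transform import Rotation as R
def cam(n):
    c=ctrl.camera(n); f=210/np.tan(np.radians(c['vertical_fov'])/2)
    c['K']=np.array([[f,0,c['cx']],[0,f,c['cy']],[0,0,1.]]); c['D']=np.array([c['k1'],0,0,0,0.])
    c['R']=R.from_rotvec(np.ravel(c['rvec'])).as_matrix(); c['t']=np.ravel(c['tvec']); return c
def ray(c,uv):
    p=cv2.undistortPoints(np.array(uv,float).reshape(-1,1,2),c['K'],c['D']).reshape(-1,2)
    d=np.c_[p,np.ones(len(p))]@c['R']; o=-c['R'].T@c['t']; return o,d
def onz(c,uv,z):
    o,d=ray(c,uv); return o+d*((z-o[2])/d[:,2])[:,None]
def proj(c,P):
    return cv2.projectPoints(np.array(P,float).reshape(-1,1,3),np.ravel(c['rvec']).astype(float),c['t'],c['K'],c['D'])[0].reshape(-1,2)
def save(c,n,crop=None,s=1):
    im=c['img'][...,::-1]
    if crop: im=im[crop[1]:crop[3],crop[0]:crop[2]]
    cv2.imwrite('pics/'+n,cv2.resize(im,None,fx=s,fy=s,interpolation=cv2.INTER_CUBIC))
E
python3 - <<'E'
from h import *
for n in('scene','top'):
    c=cam(n); save(c,n+'0.png',None,1.42); print(n,-c['R'].T@c['t'],c['vertical_fov'],c['k1'])
print(ctrl.sense(), ctrl.grasp_offset)
E
```

```text
scene [1.36929217 0.20838934 0.67296813] 51.70155443035114 -0.07725885854407498
top [0.44469212 0.01648398 1.23684935] 54.21191145753925 -0.0038893021865830757
{'time': 0.1, 'joints': array([ 1.34701023e+00,  2.41346252e-01,  3.85789238e-03,  1.33522657e+00,
       -3.15061395e-05,  1.57082082e+00]), 'qd': array([-0.00192729, -0.00199584,  0.00405087,  0.00155098,  0.00085491,
       -0.00092807]), 'effort': array([-7.27857446e-05, -3.73138046e+01,  2.53009450e+01,  1.08922910e-02,
        1.13000544e-05, -1.29891927e-06]), 'eef_pos': array([0.1108427 , 0.48696727, 0.23049729]), 'tcp_rot': array([-3.50806912e-01, -3.12175924e+00,  3.00023541e-03]), 'ft_force': array([-0.27674099, -0.35309257,  0.31668649]), 'torque': array([-0.01725201,  0.00835423, -0.0117835 ]), 'gripper_width': 0.08514024307808907} 0.0187
```

View pics/scene0.png

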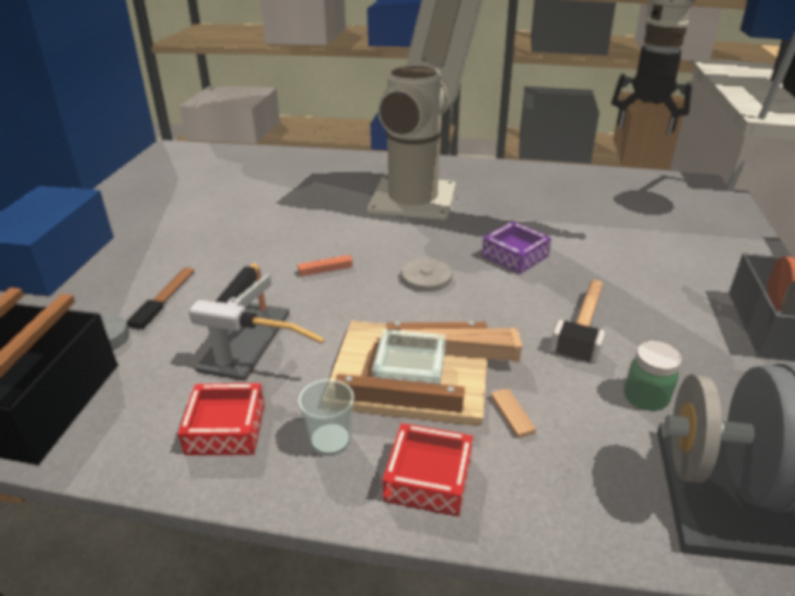

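View pics/top0.png

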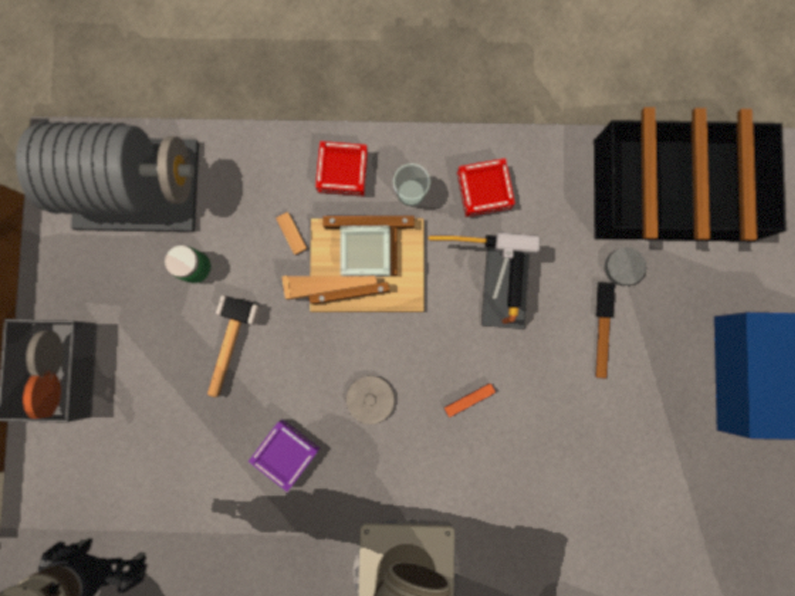

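The top view has world +x up and +y left. In 795-wide display pixels, the mallet head is at (237,310) with its handle running to (213,393). The wedge butt is at about (284,288), the cradle at (367,264) and the gun at (512,270). The scene view confirms this, with the jar at the mallet's left and the tumbler behind the cradle. Next I measure with masks.

Run:
```python
from h import *
for n,cr,s in(('top',(145,145,385,280),3.3),('scene',(125,170,465,320),2.3)):
    c=cam(n); np.save(n+'.npy',c,allow_pickle=True); save(c,n+'1.png',cr,s)
    hsv=cv2.cvtColor(c['img'],cv2.COLOR_RGB2HSV)
    print(n,c['K'][0,0])
c=np.load('top.npy',allow_pickle=True).item()
hsv=cv2.cvtColor(c['img'],cv2.COLOR_RGB2HSV)
for y,x in((233,160),(260,155),(219,168),(218,156),(202,205),(202,215),(200,260),(206,225),(190,360)): print((x,y),hsv[y,x])
```

```text
top 410.27081533598744
scene 433.4251776400297
(160, 233) [ 17 129 218]
(155, 260) [ 15 150 206]
(168, 219) [15 10 49]
(156, 218) [11 45 97]
(205, 202) [ 15 152 203]
(215, 202) [ 14 144 214]
(260, 200) [ 14 154 179]
(225, 206) [ 15 161 160]
(360, 190) [30 12 22]
```

View pics/top1.png

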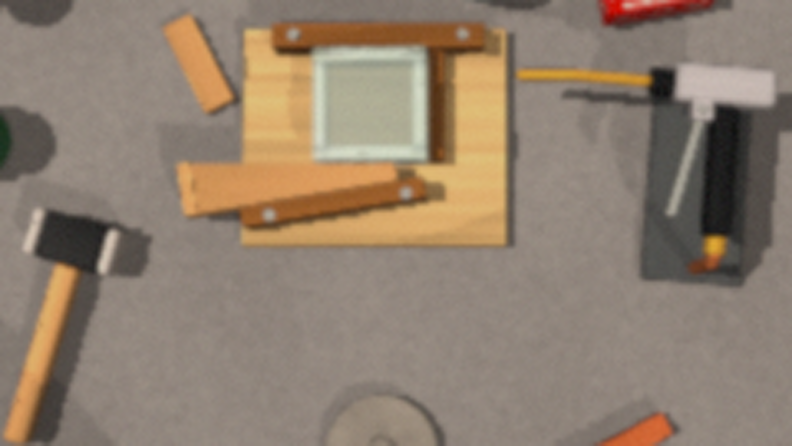

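View pics/scene1.png

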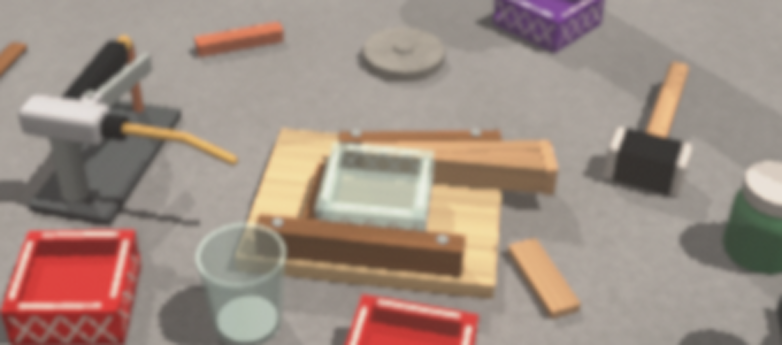

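Top crop (scale 3.3): board corners (244,29), (507,29), (507,244) and (241,244). The butt edge runs (179,165) to (188,215). The mallet's white faces are at (35,229) and (112,251), the handle end is at (18,441). The gun grip runs (723,108) to (714,238), the lever (702,118) to (671,215). The scene crop agrees. Next, refine with masks.

```bash
cat > m.py <<'E'
from h import *
c=np.load('top.npy',allow_pickle=True).item(); s=np.load('scene.npy',allow_pickle=True).item()
im=c['img']; hsv=cv2.cvtColor(im,cv2.COLOR_RGB2HSV)
def t1(p): return (np.array(p,float)+.5)/3.3-.5+[145,145]
def s1(p): return (np.array(p,float)+.5)/2.3-.5+[125,170]
def comp(mask,seed):
    n,l=cv2.connectedComponents(mask.astype(np.uint8)); y,x=np.nonzero(l==l[int(seed[1]),int(seed[0])]); return np.c_[x,y].astype(float)
def box(p,c,z):
    (m,wh,a)=cv2.minAreaRect((onz(c,p,z)[:,:2]*1000).astype(np.float32)); return np.round(m,1),np.round(wh,1),round(a,2)
wood=(hsv[...,0]<25)&(hsv[...,1]>90)&(hsv[...,2]>90)
b=comp(wood,t1((450,220)));print('wood',len(b),b.min(0),b.max(0))
bc=onz(c,t1([(244,29),(507,29),(507,244),(241,244)]),.02);print('board',(bc*1000).round(1))
h=comp(wood,t1((45,350)));print('handle',len(h),box(h,c,.03))
hd=comp((hsv[...,2]<75)&(hsv[...,1]<60),t1((75,240)));print('head',len(hd),box(hd,c,.044))
g=comp((hsv[...,2]<45),t1((722,170)));print('grip',len(g),box(g,c,.115))
print('faces',(onz(c,t1([(42,208),(28,250),(118,228),(107,274)]),.044)*1000).round(1))
print('hend',(onz(c,t1([(18,441)]),.033)*1000).round(1))
print('butt top',(onz(c,t1([(179,165),(188,215)]),.054)*1000).round(1),(onz(s,s1([(555,190),(549,141)]),.023)*1000).round(1))
print('butt scene top edge',(onz(s,s1([(557,166),(541,141)]),.054)*1000).round(1))
print('grip',(onz(c,t1([(704,108),(741,108),(732,238),(703,238)]),.119)*1000).round(1))
print('lever',(onz(c,t1([(702,118),(671,215)]),.116)*1000).round(1))
print('gun plate',(onz(c,t1([(642,278),(742,284)]),.012)*1000).round(1))
E
python3 m.py
```

```text
wood 4362 [198. 152.] [298. 219.]
board [[731.7 214.4  20. ]
 [735.7 -26.1  20. ]
 [538.8 -29.1  20. ]
 [534.4 210.9  20. ]]
handle 482 (array([432.7, 383.4]), array([ 26.5, 165.2]), 75.53)
head 270 (array([533.7, 357.3]), array([56. , 45.1]), 72.79)
grip 371 (array([ 595.6, -204.1]), array([ 28.7, 104.4]), 86.11)
faces [[561.5 385.1  44. ]
 [523.9 395.9  44. ]
 [544.9 316.7  44. ]
 [503.9 324.9  44. ]]
hend [[355.3 400.8  33. ]]
butt top [[600.8 262.5  54. ]
 [556.6 253.   54. ]] [[593.4 267.   23. ]
 [514.4 259.4  23. ]]
butt scene top edge [[593.9 265.5  54. ]
 [556.5 249.   54. ]]
grip [[ 647.9 -187.8  119. ]
 [ 648.4 -218.6  119. ]
 [ 539.5 -211.3  119. ]
 [ 539.1 -187.3  119. ]]
lever [[ 639.9 -186.7  116. ]
 [ 558.  -161.3  116. ]]
gun plate [[ 510.8 -151.9   12. ]
 [ 507.1 -242.1   12. ]]
```

```bash
cat >> h.py <<'E'
def go(x,y,z,yaw):
    "mm, deg (heading of tool y); prints shift/turn in the tool axes for a tool-down pose"
    s=ctrl.sense(); T=R.from_rotvec(s['tcp_rot']); a=np.radians(yaw); ty=np.array([np.cos(a),np.sin(a),0]); tz=np.array([0,0,-1.])
    G=R.from_matrix(np.c_[np.cross(ty,tz),ty,tz])
    print('t',s['time'],'pos',(s['eef_pos']*1000).round(1),'w',round(s['gripper_width']*1000,1),'shift',T.inv().apply(np.array([x,y,z])-s['eef_pos']*1000).round(1),'turn',np.degrees((T.inv()*G).as_rotvec()).round(1))
E
python3 - <<'E'
from h import *
go(490,368,80,75.8); go(490,368,5,75.8)
from m import comp,hsv,c
j=comp((hsv[...,0]>50)&(hsv[...,0]<85)&(hsv[...,1]>80)&(np.arange(560)[None]<200),(145,187)); print('jar',len(j),(onz(c,[j.mean(0)],.04)*1000).round())
E
```

```text
t 0.2 pos [110.9 487.1 230.7] w 85.4 shift [-396.1  -31.8  150.8] turn [-0.1  0.   1.4]
t 0.2 pos [110.9 487.1 230.7] w 85.4 shift [-396.1  -31.7  225.8] turn [-0.1  0.   1.4]
wood 4362 [198. 152.] [298. 219.]
board [[731.7 214.4  20. ]
 [735.7 -26.1  20. ]
 [538.8 -29.1  20. ]
 [534.4 210.9  20. ]]
handle 482 (array([432.7, 383.4]), array([ 26.5, 165.2]), 75.53)
head 270 (array([533.7, 357.3]), array([56. , 45.1]), 72.79)
grip 371 (array([ 595.6, -204.1]), array([ 28.7, 104.4]), 86.11)
faces [[561.5 385.1  44. ]
 [523.9 395.9  44. ]
 [544.9 316.7  44. ]
 [503.9 324.9  44. ]]
hend [[355.3 400.8  33. ]]
butt top [[600.8 262.5  54. ]
 [556.6 253.   54. ]] [[593.4 267.   23. ]
 [514.4 259.4  23. ]]
butt scene top edge [[593.9 265.5  54. ]
 [556.5 249.   54. ]]
grip [[ 647.9 -187.8  119. ]
 [ 648.4 -218.6  119. ]
 [ 539.5 -211.3  119. ]
 [ 539.1 -187.3  119. ]]
lever [[ 639.9 -186.7  116. ]
 [ 558.  -161.3  116. ]]
gun plate [[ 510.8 -151.9   12. ]
 [ 507.1 -242.1   12. ]]
jar 166 [[615. 439.  40.]]
```

Request:
{"method": "drive_tool", "body": {
  "deltas": [
    [[-60, -5, 20], [0, 0, 0], 1],
    [[-120, -10, 45], [0, 0, 1.4], 1],
    [[-180, -15, 70], [0, 0, 1.4], 1],
    [[-240, -20, 95], [0, 0, 1.4], 1],
    [[-300, -24, 115], [0, 0, 1.4], 1],
    [[-355, -28, 130], [0, 0, 1.4], 1],
    [[-396, -32, 140], [0, 0, 1.4], 1],
    [[-396, -32, 140], [0, 0, 1.4], 1],
    [[-396, -32, 140], [0, 0, 1.4], 1]
  ]
}}

```text
time: 1.32
eef_pos: [0.4894, 0.3682, 0.0909]
tcp_rot: [-0.389, -3.116, 0.001]
ft_force: [-0.7, 0.4, 0.0]
gripper_width: 0.0854
```

Run:
```python
from h import *
go(490,368,5,75.8)
c=cam('scene');save(c,'s2.png',(330,120,530,270),4)
```

```text
t 1.325 pos [489.4 368.2  90.9] w 85.4 shift [-0.8 -0.  85.9] turn [-0.  -0.1 -0. ]
```

View pics/s2.png

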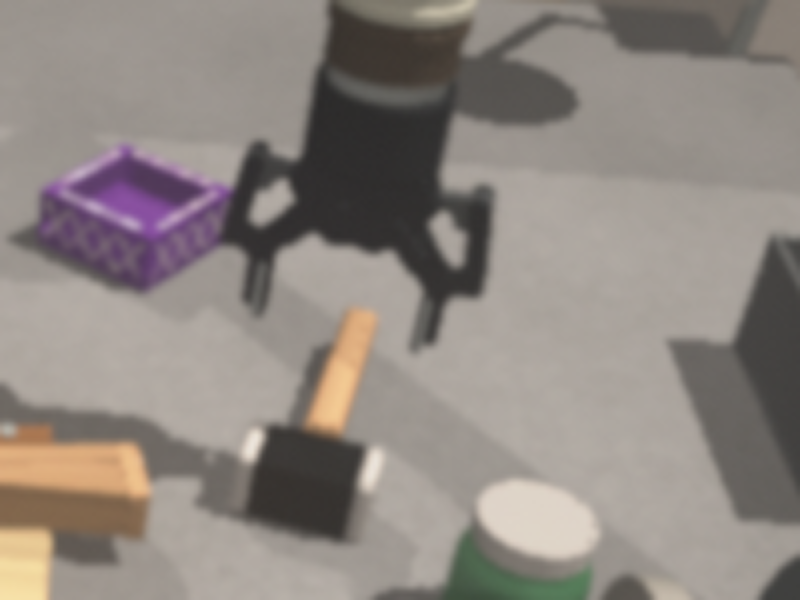

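The open fingers, with tips at (258,305) and (424,345), straddle the handle line at (345,370). The grip line is behind the head and clear of the jar. Now descend and close.

Request:
{"method": "drive_tool", "body": {
  "deltas": [
    [[0, 0, 40], [0, 0, 0], 1],
    [[0, 0, 70], [0, 0, 0], 1],
    [[0, 0, 85], [0, 0, 0], 1],
    [[0, 0, 85], [0, 0, 0], 1],
    [[0, 0, 85], [0, 0, 0], -1],
    [[0, 0, 85], [0, 0, 0], -1],
    [[0, 0, 85], [0, 0, 0], -1],
    [[0, 0, 85], [0, 0, 0], -1],
    [[0, 0, 85], [0, 0, 0], -1],
    [[0, 0, 85], [0, 0, 0], -1]
  ]
}}

```text
time: 2.62
eef_pos: [0.4906, 0.3692, 0.0073]
tcp_rot: [0.389, 3.116, 0.003]
ft_force: [-0.3, 1.3, 5.7]
gripper_width: 0.0211
```

Request:
{"method": "drive_tool", "body": {
  "deltas": [
    [[0, 0, -20], [0, 0, 0], -1],
    [[0, 0, -40], [0, 0, 0], -1],
    [[0, 0, -40], [0, 0, 0], -1]
  ]
}}

```text
time: 3.0
eef_pos: [0.4905, 0.3685, 0.0468]
tcp_rot: [0.389, 3.116, 0.001]
ft_force: [1.1, -1.0, -3.0]
gripper_width: 0.021
```

Run:
```python
from h import *
go(522,314,47,100.4);go(522,314,23,100.4)
```

```text
t 3.0 pos [490.5 368.5  46.8] w 21.0 shift [-44.  -45.1  -0.2] turn [  0.    0.1 -24.6]
t 3.0 pos [490.5 368.5  46.8] w 21.0 shift [-43.9 -45.1  23.8] turn [  0.    0.1 -24.6]
```

Request:
{"method": "drive_tool", "body": {
  "deltas": [
    [[-10, 0, 0], [0, 0, -5], -1],
    [[-20, -10, 0], [0, 0, -12], -1],
    [[-32, -25, 0], [0, 0, -18], -1],
    [[-44, -45, 0], [0, 0, -24.6], -1],
    [[-44, -45, 12], [0, 0, -24.6], -1],
    [[-44, -45, 24], [0, 0, -24.6], -1],
    [[-44, -45, 24], [0, 0, -24.6], -1],
    [[-44, -45, 24], [0, 0, -24.6], -1]
  ]
}}

```text
time: 4.0
eef_pos: [0.5212, 0.3145, 0.0219]
tcp_rot: [0.285, -3.128, 0.0]
ft_force: [-0.2, 0.9, -3.2]
gripper_width: 0.0209
```

Run:
```python
from h import *
c=cam('scene');t=cam('top')
a=cv2.resize(c['img'][200:290,290:470],None,fx=4,fy=4,interpolation=2); b=cv2.resize(t['img'][180:232,150:290],None,fx=5.14,fy=5.14,interpolation=2)
b=b[:,:720]; cv2.imwrite('pics/s3.png',np.vstack([a,b[:240]])[...,::-1])
go(532,260,23,100.4)
```

```text
t 4.1 pos [521.8 314.7  22.6] w 21.1 shift [ -0.2 -55.7  -0.4] turn [0. 0. 0.]
```

View pics/s3.png

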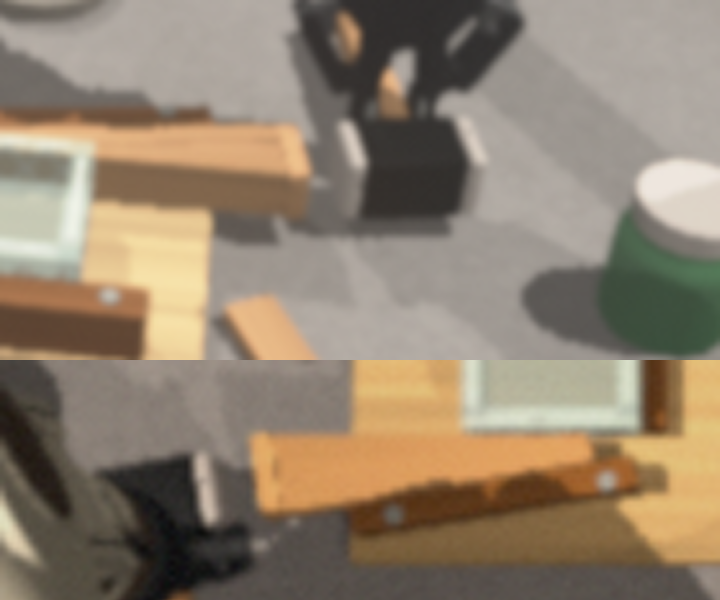

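The head is level and its white face is parallel to the butt. In the bottom crop the face is at (204,488) and the butt centre at (260,474), so they line up along the drive direction with a gap of about 25 mm. Push in gently.

Request:
{"method": "drive_tool", "body": {
  "deltas": [
    [[0, -6, 0], [0, 0, 0], -1],
    [[0, -12, 0], [0, 0, 0], -1],
    [[0, -18, 0], [0, 0, 0], -1],
    [[0, -23, 0], [0, 0, 0], -1],
    [[0, -28, 0], [0, 0, 0], -1],
    [[0, -33, 0], [0, 0, 0], -1],
    [[0, -38, 0], [0, 0, 0], -1],
    [[0, -38, 0], [0, 0, 0], -1]
  ]
}}

```text
time: 5.1
eef_pos: [0.5286, 0.2762, 0.0224]
tcp_rot: [-0.283, 3.128, -0.001]
ft_force: [-1.5, 1.1, -2.3]
gripper_width: 0.0209
```

Request:
{"method": "drive_tool", "body": {
  "deltas": [
    [[0, -3, 0], [0, 0, 0], -1],
    [[0, -6, 0], [0, 0, 0], -1],
    [[0, -9, 0], [0, 0, 0], -1],
    [[0, -12, 0], [0, 0, 0], -1],
    [[0, -12, 0], [0, 0, 0], -1]
  ]
}}

```text
time: 5.72
eef_pos: [0.5299, 0.2679, 0.0226]
tcp_rot: [0.288, -3.128, -0.01]
ft_force: [-3.5, 11.0, -1.6]
gripper_width: 0.0207
```

Request:
{"method": "drive_tool", "body": {
  "deltas": [
    [[0, -2, 0], [0, 0, 0], -1],
    [[0, -4, 0], [0, 0, 0], -1],
    [[0, -4, 0], [0, 0, 0], -1]
  ]
}}

```text
time: 6.1
eef_pos: [0.5297, 0.2672, 0.0228]
tcp_rot: [0.293, -3.126, -0.019]
ft_force: [-6.1, 18.0, -2.7]
gripper_width: 0.0208
```

Request:
{"method": "drive_tool", "body": {
  "deltas": [
    [[0, -2, 0], [0, 0, 0], -1],
    [[0, -4, 0], [0, 0, 0], -1],
    [[0, -4, 0], [0, 0, 0], -1]
  ]
}}

```text
time: 6.48
eef_pos: [0.5296, 0.2665, 0.023]
tcp_rot: [0.298, -3.125, -0.029]
ft_force: [-8.8, 25.8, -2.6]
gripper_width: 0.0211
```

Run:
```python
from h import *
c=cam('scene');t=cam('top')
a=cv2.resize(c['img'][200:290,260:440],None,fx=4,fy=4,interpolation=2); b=cv2.resize(t['img'][180:232,150:290],None,fx=5.14,fy=5.14,interpolation=2)
cv2.imwrite('pics/s4.png',np.vstack([a,b[:240,:720]])[...,::-1])
s=ctrl.sense();print(s['eef_pos'],s['ft_force'],np.degrees(R.from_rotvec(s['tcp_rot']).as_matrix()[:,1]))
```

```text
[0.52956452 0.26653044 0.02297464] [-7.93004185 26.18779643 -2.7354045 ] [-10.81594421  56.25610069   1.03577795]
```

View pics/s4.png

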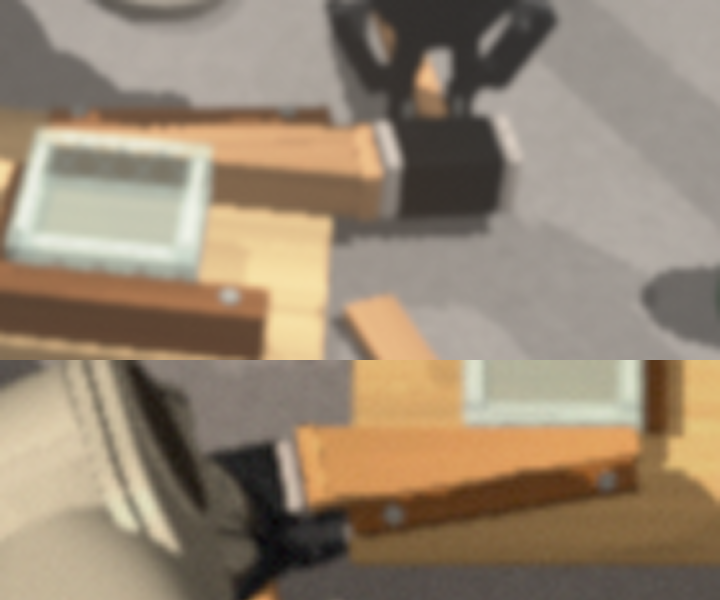

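The wedge now bears against the dish. The butt at (303,465) has moved in about 26 mm, and the force climbs to 27 N with almost no advance, so the wedge is tight. Back the mallet off and lay it down towards the robot.

Request:
{"method": "drive_tool", "body": {
  "deltas": [
    [[0, 10, 0], [0, 0, 0], -1],
    [[0, 25, 0], [0, 0, 0], -1],
    [[10, 45, 0], [0, 0, 0], -1],
    [[20, 65, 0], [0, 0, 0], -1],
    [[30, 85, 0], [0, 0, 0], -1],
    [[35, 90, 0], [0, 0, 0], -1],
    [[35, 90, 8], [0, 0, 0], -1],
    [[35, 90, 14], [0, 0, 0], -1],
    [[35, 90, 14], [0, 0, 0], -1],
    [[35, 90, 14], [0, 0, 0], -1]
  ]
}}

```text
time: 7.82
eef_pos: [0.4816, 0.3385, 0.008]
tcp_rot: [0.282, -3.128, 0.001]
ft_force: [-0.1, 0.4, -3.2]
gripper_width: 0.021
```

Request:
{"method": "drive_tool", "body": {
  "deltas": [
    [[0, 0, 1], [0, 0, 0], -1],
    [[0, 0, 2], [0, 0, 0], -1],
    [[0, 0, 2], [0, 0, 0], -1]
  ]
}}

```text
time: 8.2
eef_pos: [0.4816, 0.3388, 0.0074]
tcp_rot: [-0.283, 3.128, -0.001]
ft_force: [-2.0, -1.6, 4.0]
gripper_width: 0.0211
```

Contact with the bench. Release, wait, rise.

Request:
{"method": "drive_tool", "body": {
  "deltas": [
    [[0, 0, 1], [0, 0, 0], 1],
    [[0, 0, 1], [0, 0, 0], 1],
    [[0, 0, 1], [0, 0, 0], 1],
    [[0, 0, 1], [0, 0, 0], 1],
    [[0, 0, 1], [0, 0, 0], 1],
    [[0, 0, -30], [0, 0, 0], 1],
    [[0, 0, -80], [0, 0, 0], 1],
    [[0, 0, -130], [0, 0, 0], 1],
    [[0, 0, -180], [0, 0, 0], 1],
    [[0, 0, -200], [0, 0, 0], 1]
  ]
}}

```text
time: 9.45
eef_pos: [0.4827, 0.3402, 0.2104]
tcp_rot: [-0.284, 3.123, 0.005]
ft_force: [0.1, 0.4, -0.3]
gripper_width: 0.0855
```

Run:
```python
from h import *
go(589,-198,205,86.5);go(589,-198,86,86.5)
```

```text
t 9.45 pos [482.7 340.2 210.4] w 85.5 shift [  -7.5 -548.5    4. ] turn [ 0.2  0.3 13.9]
t 9.45 pos [482.7 340.2 210.4] w 85.5 shift [  -6.8 -548.8  123. ] turn [ 0.2  0.3 13.9]
```

Request:
{"method": "drive_tool", "body": {
  "deltas": [
    [[0, -50, 5], [0, 0, 0], 1],
    [[0, -110, 5], [0, 0, 3], 1],
    [[0, -170, 5], [0, 0, 6], 1],
    [[-2, -230, 5], [0, 0, 9], 1],
    [[-4, -290, 5], [0, 0, 12], 1],
    [[-5, -350, 5], [0, 0, 13.9], 1],
    [[-6, -410, 5], [0, 0, 13.9], 1],
    [[-7, -470, 5], [0, 0, 13.9], 1],
    [[-7, -530, 5], [0, 0, 13.9], 1],
    [[-7, -548, 5], [0, 0, 13.9], 1]
  ]
}}

```text
time: 10.7
eef_pos: [0.5869, -0.2022, 0.2008]
tcp_rot: [-0.103, -3.14, 0.001]
ft_force: [0.1, 0.1, -0.5]
gripper_width: 0.0857
```

Request:
{"method": "drive_tool", "body": {
  "deltas": [
    [[0, 0, 0], [0, 0, 0], 1],
    [[0, 0, 0], [0, 0, 0], 1]
  ]
}}

```text
time: 10.95
eef_pos: [0.5868, -0.197, 0.2013]
tcp_rot: [-0.094, -3.14, -0.001]
ft_force: [-0.2, -1.0, -0.3]
gripper_width: 0.0851
```

Run:
```python
from h import *
c=cam('scene');t=cam('top')
a=cv2.resize(c['img'][110:260,120:270],None,fx=4,fy=4,interpolation=2)[:590]; b=cv2.resize(t['img'][190:300,110:160],None,fx=4,fy=4,interpolation=2)
o=np.zeros((590,800,3),np.uint8); o[:,:600]=a; o[:440,600:]=b; cv2.imwrite('pics/s5.png',o[...,::-1])
go(589,-198,205,86.5);go(589,-198,86,86.5)
print(proj(c,[[.589,-.169,.116],[.589,-.2147,.119],[.59,-.198,.086]]))
```

```text
t 11.05 pos [ 587.  -196.6  201.6] w 85.3 shift [-2.1 -1.2 -3.4] turn [ 0.  -0.   0.1]
t 11.05 pos [ 587.  -196.6  201.6] w 85.3 shift [ -2.1  -1.3 115.6] turn [ 0.  -0.   0.1]
[[180.36757946 199.58354292]
 [161.89466181 196.71214104]
 [170.46667023 209.15359441]]
```

View pics/s5.png

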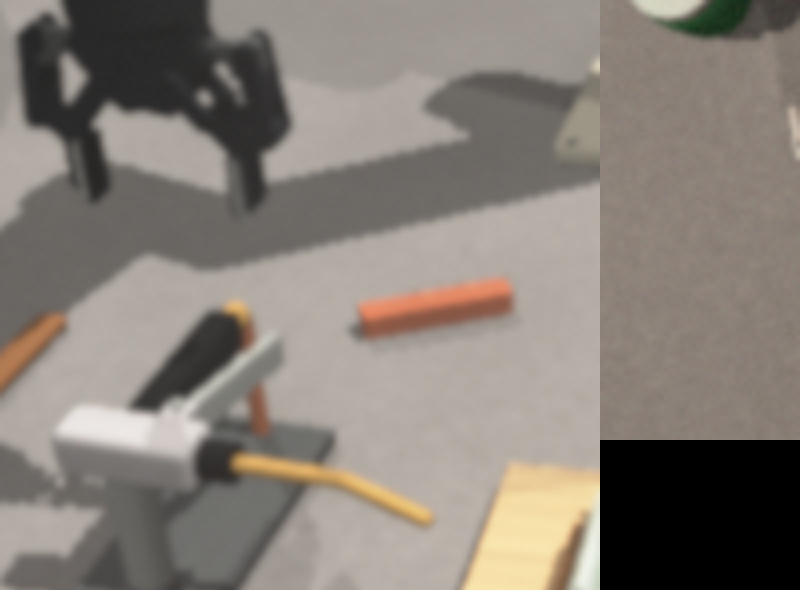

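The gripper hangs over the gun. In the crop, the predicted pad (241,358) falls on the grey lever and the predicted grip back (168,347) on the black grip's edge, so the measured pose holds. Descend with fingers open.

Request:
{"method": "drive_tool", "body": {
  "deltas": [
    [[-2, -1, 40], [0, 0, 0], 1],
    [[-2, -1, 75], [0, 0, 0], 1],
    [[-2, -1, 100], [0, 0, 0], 1],
    [[-2, -1, 115], [0, 0, 0], 1],
    [[-2, -1, 115], [0, 0, 0], 1],
    [[-2, -1, 115], [0, 0, 0], 0.3],
    [[-2, -1, 115], [0, 0, 0], 0.3],
    [[-2, -1, 115], [0, 0, 0], 0.3]
  ]
}}

```text
time: 12.05
eef_pos: [0.5901, -0.1989, 0.0879]
tcp_rot: [0.095, 3.137, 0.002]
ft_force: [1.9, 4.5, 3.4]
gripper_width: 0.0554
```

Run:
```python
from h import *
c=cam('scene');t=cam('top')
a=cv2.resize(c['img'][140:260,110:230],None,fx=4,fy=4,interpolation=2)
b=cv2.resize(t['img'][140:290,130:290],None,fx=2,fy=2,interpolation=2)
o=np.zeros((480,800,3),np.uint8); o[:,:480]=a; o[:300,480:]=b; cv2.imwrite('pics/s6.png',o[...,::-1])
print(ctrl.sense()['eef_pos'],ctrl.sense()['ft_force'],ctrl.sense()['gripper_width'])
```

```text
[ 0.58997573 -0.19926492  0.08744704] [1.94424396 4.23749195 3.05524251] 0.05514965890885677
```

View pics/s6.png

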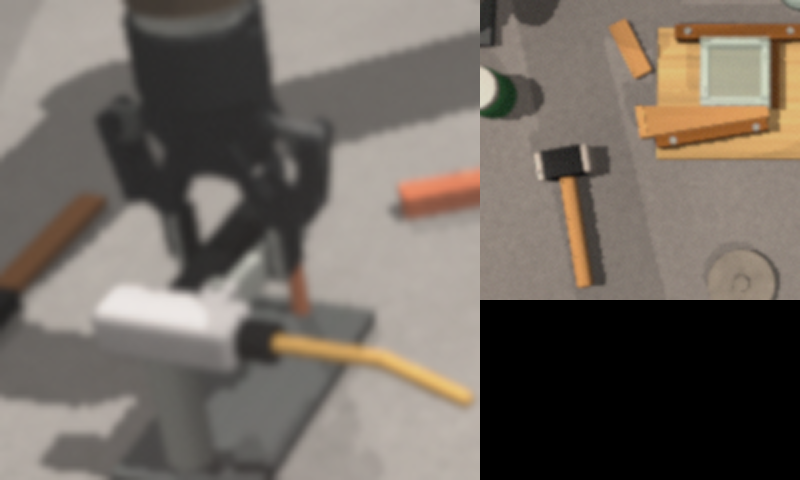

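The crop shows both fingers straddling the grip and lever at (185,235) and (285,230). The inset shows the mallet lying flat and clear, and the wedge in against the dish. Squeeze.

Request:
{"method": "drive_tool", "body": {
  "deltas": [
    [[0, 0, 0], [0, 0, 0], 0],
    [[0, 0, 0], [0, 0, 0], -0.15],
    [[0, 0, 0], [0, 0, 0], -0.3],
    [[0, 0, 0], [0, 0, 0], -0.4],
    [[0, 0, 0], [0, 0, 0], -0.4],
    [[0, 0, 0], [0, 0, 0], -0.4]
  ]
}}

```text
time: 12.9
eef_pos: [0.5896, -0.1967, 0.0876]
tcp_rot: [0.092, 3.138, 0.008]
ft_force: [-1.3, 11.0, 9.1]
gripper_width: 0.0327
```

Request:
{"method": "drive_tool", "body": {
  "deltas": [
    [[0, 0, 0], [0, 0, 0], -0.5],
    [[0, 0, 0], [0, 0, 0], -0.5],
    [[0, 0, 0], [0, 0, 0], -0.5],
    [[0, 0, 0], [0, 0, 0], -0.5],
    [[0, 0, 0], [0, 0, 0], -0.5],
    [[0, 0, 0], [0, 0, 0], -0.5],
    [[0, 0, 0], [0, 0, 0], -0.5]
  ]
}}

```text
time: 13.78
eef_pos: [0.5896, -0.1967, 0.0876]
tcp_rot: [0.092, 3.138, 0.008]
ft_force: [-1.1, 10.1, 8.0]
gripper_width: 0.0321
```

Run:
```python
from h import *
c=cam('scene');t=cam('top')
a=cv2.resize(c['img'][150:240,120:220],None,fx=6,fy=6,interpolation=2)
cv2.imwrite('pics/s7.png',a[...,::-1])
print(ctrl.sense()['eef_pos'],ctrl.sense()['ft_force'],ctrl.sense()['gripper_width'])
```

```text
[ 0.58963827 -0.19673521  0.08766083] [-1.03580911 10.43050842  8.48416945] 0.03246027904793945
```

View pics/s7.png

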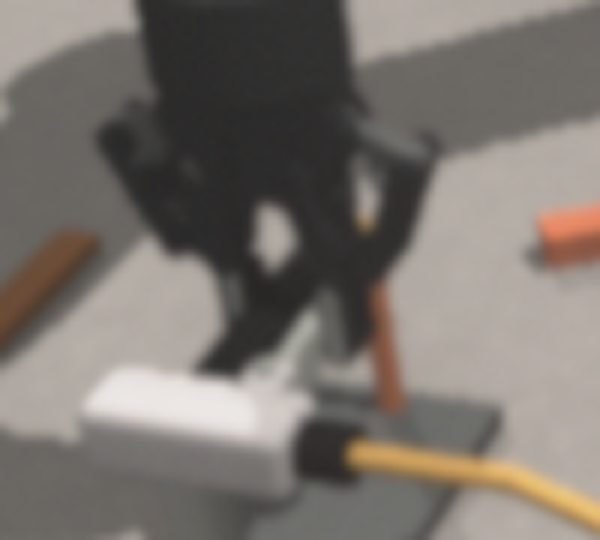

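The fingers clamp the lever flat alongside the grip at (320,330). The width stopped at 32 mm although commanded to about 21, so the trigger is on its stop. Release and rise.

Request:
{"method": "drive_tool", "body": {
  "deltas": [
    [[0, 0, 0], [0, 0, 0], 0.2],
    [[0, 0, 0], [0, 0, 0], 1],
    [[0, 0, 0], [0, 0, 0], 1],
    [[0, 0, 0], [0, 0, 0], 1],
    [[0, 0, 0], [0, 0, 0], 1],
    [[0, 0, -30], [0, 0, 0], 1],
    [[0, 0, -80], [0, 0, 0], 1],
    [[0, 0, -130], [0, 0, 0], 1],
    [[60, 0, -160], [0, 0, 0], 1],
    [[60, 0, -160], [0, 0, 0], 1]
  ]
}}

```text
time: 15.12
eef_pos: [0.5275, -0.1967, 0.2496]
tcp_rot: [0.099, 3.137, -0.003]
ft_force: [1.7, 0.6, 0.3]
gripper_width: 0.0854
```

Request:
{"method": "drive_tool", "body": {
  "deltas": [
    [[60, 0, 0], [0, 0, 0], 1],
    [[120, 0, 0], [0, 0, 0], 1],
    [[180, 0, 0], [0, 0, 0], 1],
    [[180, 0, 0], [0, 0, 0], 1]
  ]
}}

```text
time: 15.62
eef_pos: [0.3452, -0.1841, 0.2456]
tcp_rot: [-0.1, -3.137, -0.001]
ft_force: [1.9, -1.1, -0.2]
gripper_width: 0.0852
```

Run:
```python
from h import *
t=cam('top'); save(t,'t8.png',(130,115,390,290),3)
print(ctrl.sense()['eef_pos'],ctrl.sense()['ft_force'],ctrl.sense()['gripper_width'])
```

```text
[ 0.34806181 -0.18497687  0.24625648] [ 0.20732445 -0.45510344  0.09121426] 0.0854509713246857
```

View pics/t8.png

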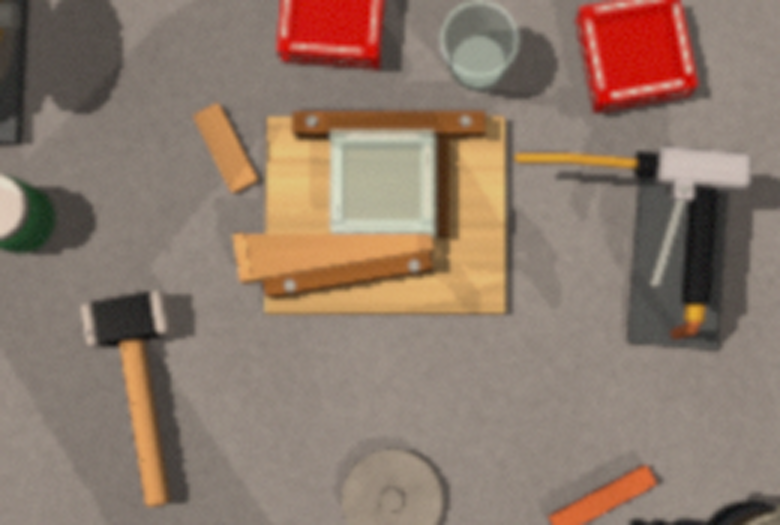

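Everything is in place: the trigger lever is sprung back out at (670,235), the dish is against the far fence and the wedge is in. The mallet is flat at (125,320), and the tumbler and jar are standing.

```bash
python3 -c "
from cell import ctrl
print(ctrl.sign_off())"
```

```text
the job is handed in; nothing more can be done
None
```

The job is done and handed in at about 16 s of robot time; the sign-off reports no verdict.

- **Wedge:** I gripped the mallet by its handle and pressed its face steadily on the wedge's wide end rather than striking it. The wedge moved in by about 25 mm in the picture. It then stopped, with the force rising to about 26 N for almost no further travel.
- **Mallet:** I laid it flat on the bench, let go of it, and only then went to the gun.
- **Trigger:** I squeezed it until the fingers stopped at about 32 mm (expected 34 mm when home), although they were commanded to close further. I held it there for over a second and released it.

**Last checks:** the final top picture shows:
- the lever sprung back out;
- the wedge in, with the dish against the far fence;
- the mallet flat and clear of the cradle;
- the tumbler and jar standing, and the arm clear of everything.

**Not confirmed:**
- **Joint values:** the wedge and trigger values were never read directly. "Tight" and "home" rest on the force, the finger width and the pictures.
- **Wedge measurement:** by a rough estimate from the pictures, the wedge end stands out about 20 mm beyond the board, against the expected 24 mm. The starting estimate was low by a similar amount, so I put this down to the blurred edges.

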